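Clip a wooden name-tag blank into a clipboard for wood-burning

TASK

Clip the pale wooden name-tag blank lying on the clipboard under its spring clip, ready for burning, without picking it up: slide it up to the clip, press the clip's thumb tail down with one fingertip to open the jaw and, while you keep the tail down, push the blank underneath with the other fingertip until it is fully home, square against the two small stops inside. Then take the fingers away so that the clip closes on the blank, and leave the things around the board where they stand.

Things in the scene. Friction and masses are not known exactly. Their poses are not given: they have to be found in the camera images.
- clipboard: Brown hardboard clipboard, 230 x 160 x 4 mm, fixed flat on the table. Origin on the table right under the clip's pivot, on the board's centre line; x runs along the board towards its clip end (that edge at x = +48 mm, the other at -182 mm), y across, z up. Board top at z = 4 mm, pivot at z = 13 mm. Fixed pivot ears at y = +-46 mm rise 13 mm above the board.
- stops (a point): Point on the board's top midway between the two steel stop tabs under the clip, in the plane of the faces that the blank must meet: x = -12 mm, y = 0 in the board's frame. The tabs are 10 mm wide, 7 mm high, centred 18 mm to either side. The blank is pushed in along the board's +x.
- clip (a joint): Opening angle (rad) of the steel spring clip about its pivot: 0 shut (lip on the board), 0.62 fully open (tail down on its stop), about 0.43 with the jaw resting on the blank; springs shut by itself. Open, the lip is 14 mm above the board. The clip's hump, up to 20 mm above the board shut and 22 mm open, lies between x = -24 and +10 mm in the board's frame.
- clip_tail (a point): The place to press: middle of the top face of the clip's thumb tail (54 to 60 mm wide), shut 25 mm beyond the pivot and 20.5 mm above the board. Shut, the tail slopes up outward at 0.62 rad, from 12 to 39 mm beyond the pivot; fully open level, its top 4 mm above the board, from 11 to 44 mm. Pressing it takes 3 N to begin and 6 N fully open here, 9 N at 19 mm from the pivot. Moves with the clip.
- clip_lip (a point): Middle of the underside of the rolled lip (4 mm thick, 90 mm wide) at the end of the clip's jaw; shut it rests on the board 22 mm before the pivot, its front at x = -24 mm in the board's frame. Moves with the clip.
- blank: The pale wooden name-tag blank to be clipped: a plain flat block 30 mm (its x) by 75 mm (its y) by 10 mm thick, about 25 g, lying on the board before the clip, a long edge towards it. Origin at the centre of its underside. Fully home, its centre is 15 mm before the stops (x = -27 mm in the board's frame) and 12 mm of it lie beneath the jaw.
- tumbler: Bystander: dark steel tumbler, 72 mm across, 150 mm tall, origin at the centre of its underside. Stands beside the board.
- jar: Bystander: amber jar with black cap, 54 mm across, 75 mm tall, origin at the centre of its underside. Stands beside the board.
- block: Bystander: pale wooden block with a burnt flower, 55 x 70 x 32 mm, origin at the centre of its underside. Lies beside the board.
- eraser: Bystander: white eraser in a blue sleeve, 23 x 48 x 13 mm, origin at the centre of its underside. Lies on the table past the clip end of the board.
Things that resemble listed ones, but are neither listed nor needed, are in the scene too. Of the things shaped like the blank, the wooden one is meant.

How it is judged:
By the outcome, as a careful person would: the job done as asked, in the order asked, and still so for the second after the job is handed in, with the robot touching nothing.
It also fails if it takes over 64 s, if anything falls off the work surface, if the arm or the gripper's body presses on something with over 40 N, if the wrist force passes 120 N, or if a joint passes its speed limit or range.

ROBOT

A 6-joint arm with a two-finger parallel gripper is mounted at the origin on the work surface. World frame = base frame: x ahead of the robot, y to its left, z up, the work surface at z = 0. Lengths are in m, angles in degrees, forces in N, time in s.
With the tool pointing down it reaches from about 0.25 to 0.725 m from the base axis. Payload 9.7 kg.
Tool frame: the origin (TCP) lies at the centre of the arm's flange, where the gripper is bolted on; the fingertips stand 173 mm ahead of it and the grasp point (between the pads) lies bot.grip_depth ahead of it (bot.grip_depth is the distance from the TCP to the grasp point, in m); z points along the fingers, y is the direction in which the jaws open and shut (so a half turn about z gives the same grasp; the last joint's range is limited). The gripper opens to 85 mm and grips with 20 to 120 N. Pads are 22 mm wide; open, the fingers measure 114 mm over their backs; the gripper's body (76 mm by 85 mm) begins 54 mm behind the grasp point. The pads swing forward as they close: fully open they stand 13 mm farther back than shut.
Start: joints at [71.505, 4.979, 10.078, 95.1, 0, 90], TCP at [0.174, 0.522, 0.405] pointing down, gripper open.
Joint ranges: [-179.16, 179.16], [-48.56, 103.87], [-65.8, 70.77], [-126.05, 130.52], [-82.76, 87.17], [-180, 180]. Speed limits (degrees/s): [127.2, 127.2, 147.25, 180, 180, 180].

INTERFACE

Orientations are given as [roll, pitch, yaw] about the fixed x, y, z axes, in that order (R = Rz(yaw) Ry(pitch) Rx(roll)).
In Python, from workcell import status, viewer, bot gives the robot as it stands. The module is installed in compiled form; this text tells all that it offers.
- The arm moves only by the tool move_arm, never from a script. Its argument "commands" is a list of rows, each an object with "claw": the gripper's target within -1 to 1 (fully open at 1, half-way at 0, shut at -1); "travel": the shift along the tool's x, y, z in cm, a list of three; "turn": the turn about the tool's z in degrees. A call has 1 to 5 rows; each row shifts and turns the commanded pose from where the row before left it, along the tool's axes as they then stand; what a row does not reach is not made up. A row lasts 1/12 s, in which the tool goes at most 41.7 mm and 7.16 degrees, less where a joint would pass 70% of its speed; a pose out of reach is approached as far as the arm can. A call is refused whole if a number of a shift passes 4.17 or a number of a turn 7.16, either way. A call with a gripper value outside its range is refused whole. The fingers move at their own pace and stop on an object; "squeeze" is the grip in N (left out, the last holds). Time passes only in rows, so rows that do not move let the fingers close. It gives the time, the measured TCP pose, the force and the opening at its end, in the units of the state.
- status.get_obs(): the state, without advancing time (a new reading comes with each control period).
- viewer.camera(name): name is "side" or "top"; returns the picture (384x512x3 uint8, blue, green, red); there is no depth.
- viewer.camera_params(name): a dict with "camera_matrix" (3x3 intrinsics, pixels), "xyz" and "rotation" of the camera in the world. Camera axes: x right, y up, looking along -z (the intrinsics and any distortion apply to the point x, -y, -z); pixel columns grow to the right and rows downward; lengths in m; the calibration is good to about 2 mm. A picture is of the moment at which its call begins. camera_params takes no time and is no camera call.
- bot.job_done(): hands the job in, once; it reports no verdict.
The state is a dict: "time": time; "q": joint angles; "qd": joint speeds; "joint_efforts": joint torques, N m; "ee_pos": TCP position; "tcp_rot": TCP orientation; "wrist_force": force on the tool from outside, world axes, zero at the start; "torque": the same for the moment, N m; "opening": finger opening in m.
Only numpy, scipy, OpenCV 4.12 (cv2) and the standard library are available. Lean on these libraries where they do the work, as an engineer would, in place of code of your own. Each camera call takes 0.05 s, during which the arm holds its last target.

## Working session

There is one attempt and no reset: what is moved stays moved. The work goes in short steps, Python scripts to look and compute and a tool call to move; the robot and the scene stay as the last step left them, time stands still between calls to the robot, and variables do not carry over. Pictures are saved under pics/ and viewed, and the job is handed in when it is done.

Besides the shell and the picture viewer there is one more tool, called after "Emit:" by a JSON object that holds its "fn" and its "kwargs", one argument or row to a line. move_arm: Moves the arm, as the interface text tells. Its arguments: {"type":"object","properties":{"commands":{"type":"array"},"squeeze":{"type":"number"}},"required":["commands"]}

```bash
mkdir -p pics; ls; python3 - <<'E'
from workcell import status, viewer, bot
import cv2
print(status.get_obs()); print(bot.grip_depth)
for n in("side","top"):
    print(viewer.camera_params(n)); cv2.imwrite(f"pics/{n}0.png",viewer.camera(n))
E
```

```text
pics
{'time': 0.0, 'q': array([ 7.15054846e+01,  5.01212051e+00,  1.00352320e+01,  9.51000790e+01,
       -1.90530634e-04,  9.00000193e+01]), 'qd': array([ 0.06795604,  0.03163696,  0.04686661, -0.09557717, -0.02916014,
        0.01289093]), 'joint_efforts': array([ 6.94660703e-04, -5.20381629e+01,  4.64807618e+01,  1.61130319e-02,
        1.96586342e-05,  2.40361391e-05]), 'ee_pos': array([0.17446976, 0.5215999 , 0.40398009]), 'tcp_rot': array([-1.79923032e+02,  1.90556433e-04,  1.61505466e+02]), 'wrist_force': array([-0.42297889, -0.15945279,  0.67122726]), 'torque': array([-0.01700205,  0.01482154, -0.02183336]), 'opening': 0.0848558777770627}
0.1547
{'camera_matrix': array([[348.60281097,   0.        , 255.74891271],
       [  0.        , 348.60281097, 192.59249047],
       [  0.        ,   0.        ,   1.        ]]), 'xyz': array([0.49285747, 0.53011415, 0.50804785]), 'rotation': array([  45.24124384,   -0.71002458, -164.13123711])}
{'camera_matrix': array([[357.95478382,   0.        , 254.03155923],
       [  0.        , 357.95478382, 192.97759381],
       [  0.        ,   0.        ,   1.        ]]), 'xyz': array([0.45763031, 0.04721581, 0.79652638]), 'rotation': array([ 11.83974412,  -0.1591524 , -82.12391591])}
```

View pics/side0.png

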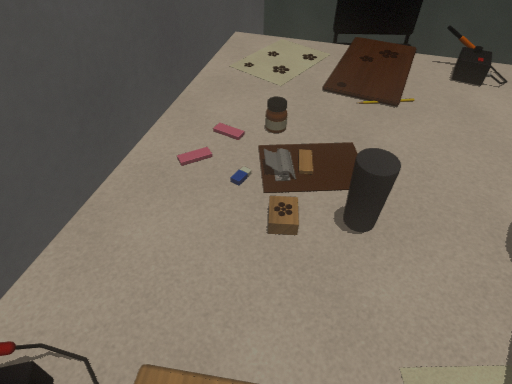

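View pics/top0.png

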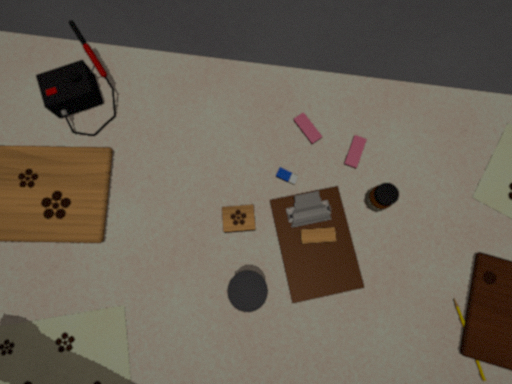

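Side view: board around (258-358,145-190) with the clip at (280,165). Top view: board corners about (270,200), (338,187), (363,288), (292,301), with the blank at (318,236). Next I measure both.

```bash
cat > h.py <<'E'
import numpy as np, cv2
from scipy.spatial.transform import Rotation as Ro
from workcell import status, viewer, bot
P={n:viewer.camera_params(n) for n in("side","top")}
def ray(n,uv):
    p=P[n];K=p["camera_matrix"];R=Ro.from_euler('xyz',p["rotation"],degrees=True).as_matrix()
    d=np.linalg.inv(K)@np.array([uv[0],uv[1],1.]);d=np.array([d[0],-d[1],-d[2]])
    return p["xyz"],R@d
def onplane(n,uv,z):
    o,d=ray(n,uv);return o+d*(z-o[2])/d[2]
def proj(n,X):
    p=P[n];K=p["camera_matrix"];R=Ro.from_euler('xyz',p["rotation"],degrees=True).as_matrix()
    c=R.T@(np.asarray(X)-p["xyz"]);c=np.array([c[0],-c[1],-c[2]]);u=K@c;return u[:2]/u[2]
def crop(n,img,x0,y0,x1,y1,s,f):
    cv2.imwrite(f,cv2.resize(img[y0:y1,x0:x1],None,fx=s,fy=s,interpolation=cv2.INTER_CUBIC))
E
python3 - <<'E'
from h import *
t=cv2.imread("pics/top0.png");s=cv2.imread("pics/side0.png")
crop("top",t,260,150,410,310,5 if 0 else 3.7,"pics/tc.png")
crop("side",s,220,90,410,240,4,"pics/sc.png")
hsv=cv2.cvtColor(t,cv2.COLOR_BGR2HSV)
for p in [(300,270),(318,236),(310,210),(250,150),(230,215)]: print(p,hsv[p[1],p[0]])
hs=cv2.cvtColor(s,cv2.COLOR_BGR2HSV)
for p in [(330,175),(306,162),(280,165),(250,210)]: print(p,hs[p[1],p[0]])
E
```

```text
(300, 270) [ 13 164  73]
(318, 236) [ 17 152 131]
(310, 210) [14 30 94]
(250, 150) [ 16  46 134]
(230, 215) [ 16 163  91]
(330, 175) [ 12 139  66]
(306, 162) [ 16 137 130]
(280, 165) [18 36 91]
(250, 210) [ 17  50 147]
```

View pics/tc.png

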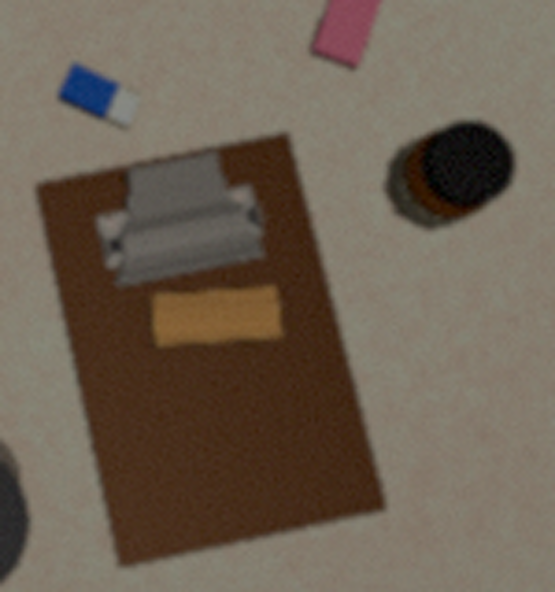

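View pics/sc.png

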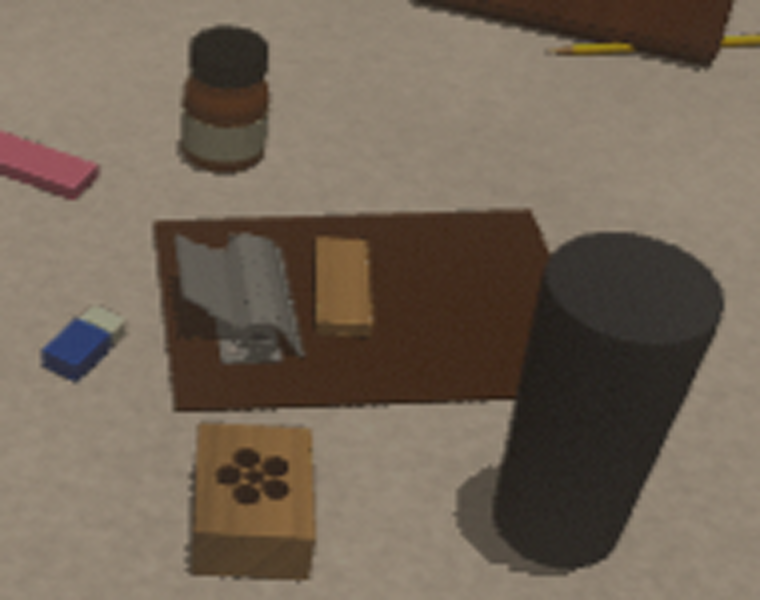

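The top crop shows the whole board, and the blank's top face slightly askew in front of the lip. In the side crop the tumbler hides the board's far corner, so I'll use the top view for corners and the side view as a check.

```bash
cat >> h.py <<'E'
def maskpts(img,lo,hi,box):
    h=cv2.cvtColor(img,cv2.COLOR_BGR2HSV);m=cv2.inRange(h,np.array(lo),np.array(hi))
    mm=np.zeros_like(m);x0,y0,x1,y1=box;mm[y0:y1,x0:x1]=m[y0:y1,x0:x1]
    mm=cv2.morphologyEx(mm,cv2.MORPH_OPEN,np.ones((2,2)))
    cs,_=cv2.findContours(mm,cv2.RETR_EXTERNAL,cv2.CHAIN_APPROX_NONE);return max(cs,key=cv2.contourArea)
def rect(n,c,z):
    # subpixel-ish: min area rect of contour points on plane (inflated by half a pixel)
    X=np.array([onplane(n,p,z)[:2] for p in c.reshape(-1,2).astype(float)])
    r=cv2.minAreaRect((X*1000).astype(np.float32));return r
E
python3 - <<'E'
from h import *
t=cv2.imread("pics/top0.png");s=cv2.imread("pics/side0.png")
c=maskpts(t,(5,100,40),(16,255,100),(262,180,370,310)); r=rect("top",c,.004);print("board",r, "ctr m")
print(cv2.boxPoints(r))
c=maskpts(t,(12,100,100),(24,255,255),(290,222,345,250)); r=rect("top",c,.014);print("blank top",r)
print(cv2.boxPoints(r))
c=maskpts(s,(12,90,90),(24,255,255),(290,140,320,178)); r=rect("side",c,.014);print("blank side",r)
print(cv2.boxPoints(r))
# manual corners from crop in both views
for n,z,l in (("top",.004,[(37,185),(289,134),(384,509),(120,565)]),("side",.004,[(155,223),(175,410),(530,211)])):
    for p in l:
        uv=(260+p[0]/3.7-.5+.135,150+p[1]/3.7-.5+.135) if n=="top" else (220+p[0]/4-.4,90+p[1]/4-.4)
        print(n,p,onplane(n,uv,z)*1000)
E
```

```text
board ((529.451904296875, -83.43283081054688), (226.8680877685547, 157.11717224121094), 19.588939666748047) ctr m
[[ 396.24487   -47.45204 ]
 [ 448.9215   -195.47562 ]
 [ 662.65894  -119.41362 ]
 [ 609.9823     28.609955]]
blank top ((545.3137817382812, -86.52622985839844), (30.19082260131836, 73.5645751953125), 11.828640937805176)
[[ 522.9991    -53.61935 ]
 [ 538.0788   -125.62179 ]
 [ 567.6285   -119.433105]
 [ 552.54877   -47.43067 ]]
blank side ((542.9054565429688, -80.92027282714844), (28.53551483154297, 74.83087921142578), 10.712187767028809)
[[ 521.93176   -46.808887]
 [ 535.84094  -120.33572 ]
 [ 563.87915  -115.03166 ]
 [ 549.97      -41.50483 ]]
top (37, 185) [612.16046203  30.87051265   4.        ]
top (289, 134) [ 665.08766492 -118.41140527    4.        ]
top (384, 509) [ 450.1854763  -192.97761421    4.        ]
top (120, 565) [398.25670659 -44.87838596   4.        ]
side (155, 223) [ 663.5642514  -115.87728797    4.        ]
side (175, 410) [611.25286567  33.5810696    4.        ]
side (530, 211) [ 449.80578727 -192.91037483    4.        ]
```

```bash
cat >> h.py <<'E'
TH=np.deg2rad(19.5);BX=np.array([np.cos(TH),np.sin(TH)]);BY=np.array([-BX[1],BX[0]]);O=np.array([593.6,-59.1])
def tob(X):
    d=np.asarray(X)[:2]-O;return np.array([d@BX,d@BY])
E
python3 - <<'E'
from h import *
# base/top centers, rough
for nm,n,uv,z in [("tumbler top","top",(247,291),.15),("tumbler top s","side",(377,166),.15),("jar cap","top",(387,194),.075),("block","top",(239,216),.032),("eraser","top",(286,175),.013)]:
    X=onplane(n,uv,z)*1000;print(nm,X,tob(X))
t=cv2.imread("pics/top0.png");s=cv2.imread("pics/side0.png")
# lip front corners and tail end corners in both views -> board frame
def T(p):return (260+p[0]/3.7-.365,150+p[1]/3.7-.365)
def S(p):return (220+p[0]/4-.375,90+p[1]/4-.375)
for nm,n,uv,z in [("lipL t","top",T((120,286)),.005),("lipR t","top",T((264,260)),.005),("tailL t","top",T((130,168)),.0345),("tailR t","top",T((218,152)),.0345),
 ("tail s","side",S((177,235)),.0345),("tail s","side",S((187,305)),.0345),("lip s","side",S((303,356)),.004)]:
    print(nm,tob(onplane(n,uv,z)*1000))
E
```

```text
tumbler top [417.31028782  52.21318653 150.        ] [-129.02089197  163.77514327]
tumbler top s [418.85184145  68.69562774 150.        ] [-122.06580762  178.79759505]
jar cap [ 643.30501613 -205.70739859   75.        ] [  -2.08454474 -154.79009214]
block [562.06193082  92.18937835  32.        ] [ 20.77233967 153.13926901]
eraser [671.71668761   1.66966894  13.        ] [93.92136321 31.2081252 ]
lipL t [-22.82977359  42.94193187]
lipR t [-24.98314828 -45.42129695]
tailL t [41.08935627 25.53993471]
tailR t [ 40.04615132 -27.4049363 ]
tail s [ 38.84555731 -25.0163844 ]
tail s [38.38022907 34.69041061]
lip s [-24.28981317  43.97955541]
```

Emit:
{"fn": "move_arm", "kwargs": {
  "commands": [
    {"claw":1,"travel":[-2.7,-2.3,0],"turn":0},
    {"claw":1,"travel":[-2.7,-2.3,0],"turn":0},
    {"claw":1,"travel":[-2.7,-2.3,0],"turn":0},
    {"claw":1,"travel":[-2.7,-2.3,0],"turn":0},
    {"claw":1,"travel":[-2.7,-2.3,0],"turn":0}
  ],
  "squeeze": 20
}}

```text
time: 0.52
ee_pos: [0.2664, 0.3682, 0.4043]
tcp_rot: [-180.0, -0.0, 161.5]
wrist_force: [1.1, 0.2, -0.3]
opening: 0.0851
```

```bash
python3 -c "
from workcell import status
o=status.get_obs();print(o['q'].round(1),o['ee_pos'],o['tcp_rot'])"
```

```text
[54.1 -8.  -2.7 95.4 -0.  72.6] [0.26638089 0.36823547 0.40430865] [-1.79970004e+02 -6.92331880e-03  1.61539596e+02]
```

Emit:
{"fn": "move_arm", "kwargs": {
  "commands": [
    {"claw":1,"travel":[-2.7,-2.3,0],"turn":0},
    {"claw":1,"travel":[-2.7,-2.3,0],"turn":0},
    {"claw":1,"travel":[-2.7,-2.3,0],"turn":0},
    {"claw":1,"travel":[-2.7,-2.3,0],"turn":0},
    {"claw":1,"travel":[-2.7,-2.3,0],"turn":0}
  ]
}}

```text
time: 0.93
ee_pos: [0.3579, 0.2162, 0.4045]
tcp_rot: [-180.0, -0.0, 161.5]
wrist_force: [1.7, -0.1, 0.6]
opening: 0.0855
```

Emit:
{"fn": "move_arm", "kwargs": {
  "commands": [
    {"claw":1,"travel":[-2.7,-2.3,0],"turn":0},
    {"claw":1,"travel":[-2.7,-2.3,0],"turn":0},
    {"claw":1,"travel":[-2.7,-2.3,0],"turn":0},
    {"claw":1,"travel":[-2.7,-2.3,0],"turn":0},
    {"claw":1,"travel":[-2.7,-2.3,0],"turn":0}
  ]
}}

```text
time: 1.35
ee_pos: [0.4496, 0.0641, 0.4045]
tcp_rot: [180.0, -0.0, 161.5]
wrist_force: [0.4, 0.4, 0.5]
opening: 0.0854
```

Emit:
{"fn": "move_arm", "kwargs": {
  "commands": [
    {"claw":1,"travel":[-2.7,-2.3,0],"turn":0},
    {"claw":1,"travel":[-2.7,-2.3,0],"turn":0},
    {"claw":1,"travel":[-2.7,-2.3,0],"turn":0},
    {"claw":1,"travel":[-2.7,-2.3,0],"turn":0},
    {"claw":1,"travel":[0,0,0],"turn":-7}
  ]
}}

```text
time: 1.77
ee_pos: [0.5244, -0.0598, 0.403]
tcp_rot: [-179.9, -0.1, 168.2]
wrist_force: [0.8, 0.7, -0.9]
opening: 0.0853
```

Emit:
{"fn": "move_arm", "kwargs": {
  "commands": [
    {"claw":1,"travel":[0,0,0],"turn":-7},
    {"claw":1,"travel":[0,0,0],"turn":-7},
    {"claw":1,"travel":[0,0,0],"turn":-7},
    {"claw":1,"travel":[0,0,0],"turn":-7},
    {"claw":1,"travel":[0,0,0],"turn":-3}
  ]
}}

```text
time: 2.18
ee_pos: [0.5224, -0.0556, 0.4042]
tcp_rot: [180.0, -0.0, -160.1]
wrist_force: [0.1, 0.8, 0.2]
opening: 0.0856
```

Emit:
{"fn": "move_arm", "kwargs": {
  "commands": [
    {"claw":1,"travel":[2.5,-1.4,2.5],"turn":0.5},
    {"claw":1,"travel":[2.4,-1.3,2.5],"turn":0},
    {"claw":1,"travel":[0,0,4],"turn":0},
    {"claw":1,"travel":[0,0,4],"turn":0},
    {"claw":1,"travel":[0,0,4],"turn":0}
  ]
}}

```text
time: 2.6
ee_pos: [0.4844, -0.0976, 0.2331]
tcp_rot: [-180.0, 0.0, -161.0]
wrist_force: [0.6, -0.9, 0.8]
opening: 0.0854
```

Emit:
{"fn": "move_arm", "kwargs": {
  "commands": [
    {"claw":1,"travel":[0,0,2],"turn":0},
    {"claw":1,"travel":[0,0,0.5],"turn":0},
    {"claw":1,"travel":[0,0,0],"turn":0}
  ]
}}

```text
time: 2.85
ee_pos: [0.4844, -0.0971, 0.2084]
tcp_rot: [179.9, -0.2, -161.0]
wrist_force: [-0.5, -0.7, 1.2]
opening: 0.0858
```

```bash
python3 - <<'E'
from h import *
t=viewer.camera("top");s=viewer.camera("side")
cv2.imwrite("pics/t1.png",t);cv2.imwrite("pics/s1.png",s)
a=cv2.resize(t[150:310,240:400],(480,480),interpolation=cv2.INTER_CUBIC)
b=cv2.resize(s[110:230,250:410],(640,480),interpolation=cv2.INTER_CUBIC)[:,:320*2]
cv2.imwrite("pics/t1c.png",a);cv2.imwrite("pics/s1c.png",b)
o=status.get_obs();print(o['ee_pos'],o['tcp_rot'],tob(o['ee_pos']*1000),o['q'].round(1))
E
```

```text
[ 0.48554316 -0.09728685  0.2112527 ] [-1.79949932e+02  8.32338011e-02 -1.60988760e+02] [-1.14605891e+02  7.36073605e-02] [-11.3  -1.8 -18.3  73.4  -0.  -30.3]
```

View pics/s1c.png

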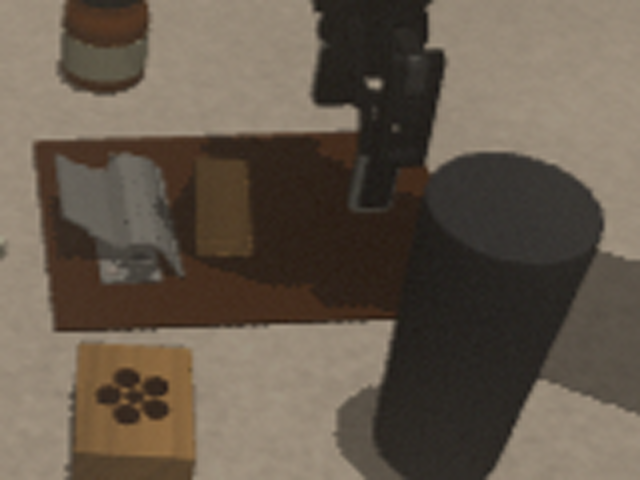

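View pics/t1c.png

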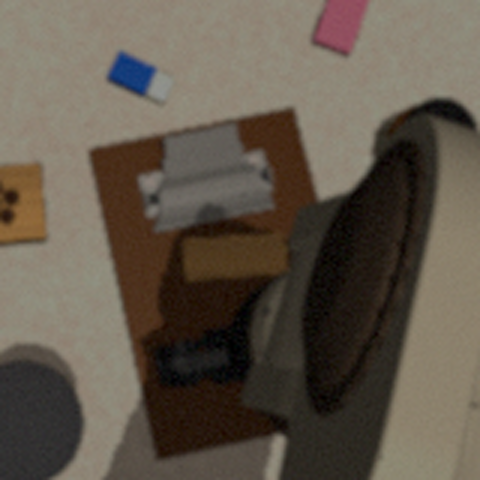

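Gripper is behind the blank, its near finger at (370,210) in the side crop and nothing touched. Next I lower onto bare board to calibrate fingertip height against opening.

Emit:
{"fn": "move_arm", "kwargs": {
  "commands": [
    {"claw":1,"travel":[0,0,1.0],"turn":-0.4},
    {"claw":1,"travel":[0,0,1.0],"turn":0},
    {"claw":1,"travel":[0,0,0.3],"turn":0},
    {"claw":1,"travel":[0,0,0.0],"turn":0}
  ]
}}

```text
time: 3.28
ee_pos: [0.4847, -0.0971, 0.1857]
tcp_rot: [180.0, -0.1, -160.6]
wrist_force: [-0.6, 0.4, -0.2]
opening: 0.0854
```

Emit:
{"fn": "move_arm", "kwargs": {
  "commands": [
    {"claw":1,"travel":[0,0,0.2],"turn":0},
    {"claw":1,"travel":[0,0,0.2],"turn":0}
  ]
}}

```text
time: 3.45
ee_pos: [0.4852, -0.0973, 0.1829]
tcp_rot: [-180.0, 0.0, -160.6]
wrist_force: [-0.2, -0.1, 0.4]
opening: 0.0855
```

Emit:
{"fn": "move_arm", "kwargs": {
  "commands": [
    {"claw":1,"travel":[0,0,0.2],"turn":0},
    {"claw":1,"travel":[0,0,0.2],"turn":0}
  ]
}}

```text
time: 3.62
ee_pos: [0.4851, -0.0972, 0.1787]
tcp_rot: [-180.0, 0.0, -160.6]
wrist_force: [1.1, 0.5, -0.2]
opening: 0.0852
```

Emit:
{"fn": "move_arm", "kwargs": {
  "commands": [
    {"claw":1,"travel":[0,0,0.1],"turn":0},
    {"claw":1,"travel":[0,0,0.1],"turn":0}
  ]
}}

```text
time: 3.78
ee_pos: [0.485, -0.0972, 0.1766]
tcp_rot: [180.0, -0.0, -160.6]
wrist_force: [0.3, 0.2, 0.3]
opening: 0.0855
```

Emit:
{"fn": "move_arm", "kwargs": {
  "commands": [
    {"claw":1,"travel":[0,0,0.1],"turn":0},
    {"claw":1,"travel":[0,0,0],"turn":0}
  ]
}}

```text
time: 3.95
ee_pos: [0.485, -0.0972, 0.1755]
tcp_rot: [180.0, -0.0, -160.6]
wrist_force: [0.2, -0.4, 0.3]
opening: 0.0857
```

Emit:
{"fn": "move_arm", "kwargs": {
  "commands": [
    {"claw":1,"travel":[0,0,0.1],"turn":0},
    {"claw":1,"travel":[0,0,0],"turn":0}
  ]
}}

```text
time: 4.12
ee_pos: [0.485, -0.0972, 0.1746]
tcp_rot: [180.0, -0.0, -160.6]
wrist_force: [-0.2, 0.1, -1.0]
opening: 0.0856
```

Emit:
{"fn": "move_arm", "kwargs": {
  "commands": [
    {"claw":1,"travel":[0,0,0.3],"turn":0},
    {"claw":1,"travel":[0,0,0.3],"turn":0},
    {"claw":1,"travel":[0,0,0],"turn":0}
  ]
}}

```text
time: 4.37
ee_pos: [0.4848, -0.0972, 0.1679]
tcp_rot: [180.0, -0.0, -160.6]
wrist_force: [-1.1, 0.0, 0.9]
opening: 0.085
```

Emit:
{"fn": "move_arm", "kwargs": {
  "commands": [
    {"claw":1,"travel":[0,0,0.2],"turn":0},
    {"claw":1,"travel":[0,0,0.1],"turn":0},
    {"claw":1,"travel":[0,0,0],"turn":0}
  ]
}}

```text
time: 4.62
ee_pos: [0.4849, -0.0972, 0.1654]
tcp_rot: [180.0, -0.0, -160.6]
wrist_force: [-0.3, -0.5, -0.0]
opening: 0.0853
```

Emit:
{"fn": "move_arm", "kwargs": {
  "commands": [
    {"claw":1,"travel":[0,0,0.1],"turn":0},
    {"claw":1,"travel":[0,0,0],"turn":0}
  ]
}}

```text
time: 4.78
ee_pos: [0.485, -0.0972, 0.1646]
tcp_rot: [180.0, 0.0, -160.6]
wrist_force: [0.5, 0.1, 0.2]
opening: 0.0855
```

Emit:
{"fn": "move_arm", "kwargs": {
  "commands": [
    {"claw":1,"travel":[0,0,0.1],"turn":0},
    {"claw":1,"travel":[0,0,0],"turn":0}
  ]
}}

```text
time: 4.95
ee_pos: [0.485, -0.0972, 0.1642]
tcp_rot: [-180.0, 0.0, -160.6]
wrist_force: [-2.0, 0.8, 5.6]
opening: 0.0853
```

Emit:
{"fn": "move_arm", "kwargs": {
  "commands": [
    {"claw":1,"travel":[0,0,0.05],"turn":0},
    {"claw":1,"travel":[0,0,0],"turn":0}
  ]
}}

```text
time: 5.12
ee_pos: [0.485, -0.0972, 0.1642]
tcp_rot: [-180.0, 0.0, -160.6]
wrist_force: [-4.2, 0.8, 10.1]
opening: 0.0851
```

Emit:
{"fn": "move_arm", "kwargs": {
  "commands": [
    {"claw":1,"travel":[0,0,-1.0],"turn":0},
    {"claw":0.6,"travel":[0,0,0],"turn":0},
    {"claw":0.6,"travel":[0,0,0],"turn":0},
    {"claw":0.6,"travel":[0,0,0],"turn":0},
    {"claw":0.6,"travel":[0,0,0],"turn":0}
  ]
}}

```text
time: 5.53
ee_pos: [0.4849, -0.0972, 0.1729]
tcp_rot: [180.0, -0.0, -160.6]
wrist_force: [0.4, -0.1, -0.6]
opening: 0.0684
```

Emit:
{"fn": "move_arm", "kwargs": {
  "commands": [
    {"claw":0.6,"travel":[0,0,0.1],"turn":0},
    {"claw":0.6,"travel":[0,0,0],"turn":0}
  ]
}}

```text
time: 5.7
ee_pos: [0.4849, -0.0972, 0.1717]
tcp_rot: [180.0, -0.0, -160.6]
wrist_force: [-0.2, -0.6, 0.6]
opening: 0.0682
```

Emit:
{"fn": "move_arm", "kwargs": {
  "commands": [
    {"claw":0.6,"travel":[0,0,0.1],"turn":0},
    {"claw":0.6,"travel":[0,0,0],"turn":0}
  ]
}}

```text
time: 5.87
ee_pos: [0.4849, -0.0972, 0.1709]
tcp_rot: [180.0, -0.0, -160.6]
wrist_force: [-1.4, -0.3, 0.2]
opening: 0.0684
```

Emit:
{"fn": "move_arm", "kwargs": {
  "commands": [
    {"claw":0.6,"travel":[0,0,0.1],"turn":0},
    {"claw":0.6,"travel":[0,0,0],"turn":0}
  ]
}}

```text
time: 6.03
ee_pos: [0.485, -0.0972, 0.1702]
tcp_rot: [-180.0, 0.0, -160.6]
wrist_force: [0.1, 0.5, -0.4]
opening: 0.0682
```

Emit:
{"fn": "move_arm", "kwargs": {
  "commands": [
    {"claw":0.6,"travel":[0,0,0.1],"turn":0},
    {"claw":0.6,"travel":[0,0,0],"turn":0}
  ]
}}

```text
time: 6.2
ee_pos: [0.485, -0.0972, 0.1701]
tcp_rot: [-180.0, 0.0, -160.6]
wrist_force: [-4.8, 0.8, 10.6]
opening: 0.0685
```

Emit:
{"fn": "move_arm", "kwargs": {
  "commands": [
    {"claw":0.6,"travel":[0,0,0.1],"turn":0},
    {"claw":0.6,"travel":[0,0,0],"turn":0}
  ]
}}

```text
time: 6.37
ee_pos: [0.485, -0.0972, 0.1701]
tcp_rot: [-180.0, 0.0, -160.6]
wrist_force: [-8.2, 0.7, 19.6]
opening: 0.0684
```

```bash
python3 - <<'E'
from h import *
def T(p):return (260+p[0]/3.7-.365,150+p[1]/3.7-.365)
def S(p):return (220+p[0]/4-.375,90+p[1]/4-.375)
for p in [(317,237),(367,240),(372,326),(316,322)]: print("S",tob(onplane("side",S(p),.014)*1000))
for p in [(316,335),(371,337)]: print("S bottom",tob(onplane("side",S(p),.004)*1000))
for p in [(152,294),(277,286),(282,338),(156,347)]: print("T",tob(onplane("top",T(p),.014)*1000))
o=status.get_obs();print(o['ee_pos'],tob(o['ee_pos']*1000),o['time'])
E
```

```text
S [-44.54351101 -45.90236922]
S [-72.98886086 -41.74143156]
S [-62.40707395  32.8958313 ]
S [-32.72242642  28.16186593]
S bottom [-33.82134842  27.50043917]
S bottom [-63.55647211  30.61054593]
T [-32.05417023  26.62226326]
T [-42.33713976 -47.00546599]
T [-72.62446742 -42.33411901]
T [-62.82741545  31.40628811]
[ 0.48495832 -0.09724425  0.17008752] [-115.1429726     0.30898452] 6.3667
```

Emit:
{"fn": "move_arm", "kwargs": {
  "commands": [
    {"claw":0.6,"travel":[0,0,-3.0],"turn":0},
    {"claw":1,"travel":[-3.1,-0.4,0],"turn":0},
    {"claw":1,"travel":[-3.1,-0.35,0],"turn":0},
    {"claw":1,"travel":[0,0,0],"turn":7},
    {"claw":1,"travel":[0,0,0],"turn":1.2}
  ]
}}

```text
time: 6.78
ee_pos: [0.5469, -0.0834, 0.1976]
tcp_rot: [180.0, -0.0, -169.1]
wrist_force: [-0.6, 0.5, 0.1]
opening: 0.0854
```

Emit:
{"fn": "move_arm", "kwargs": {
  "commands": [
    {"claw":1,"travel":[0,0,0.6],"turn":0},
    {"claw":1,"travel":[0,0,0.3],"turn":0},
    {"claw":1,"travel":[0,0,0],"turn":0}
  ]
}}

```text
time: 7.03
ee_pos: [0.545, -0.0838, 0.1881]
tcp_rot: [180.0, -0.1, -168.7]
wrist_force: [-0.3, -0.4, 0.5]
opening: 0.0852
```

```bash
python3 - <<'E'
from h import *
s=viewer.camera("side");t=viewer.camera("top")
crop("side",s,255,110,345,210,6,"pics/s2c.png")
crop("top",t,260,170,380,290,4,"pics/t2c.png")
o=status.get_obs();print(o['ee_pos'],tob(o['ee_pos']*1000),o['tcp_rot'],o['wrist_force'])
E
```

```text
[ 0.54539043 -0.0838767   0.18900391] [-53.71496917  -7.26285813] [ 1.79993125e+02 -2.27805711e-02 -1.68737891e+02] [-0.66250525 -0.29884407 -0.80820455]
```

View pics/s2c.png

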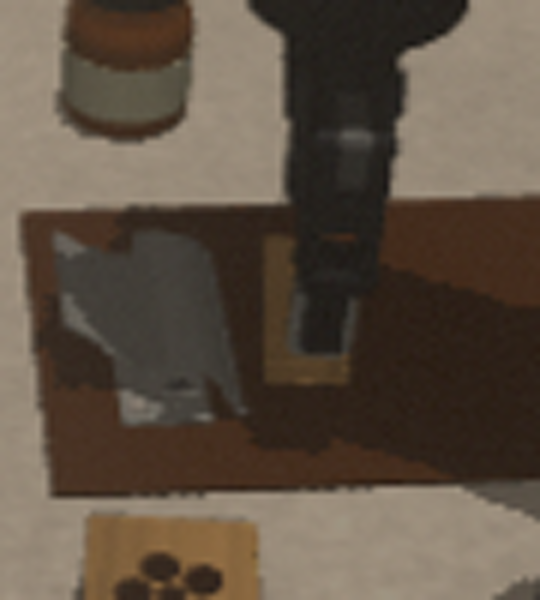

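View pics/t2c.png

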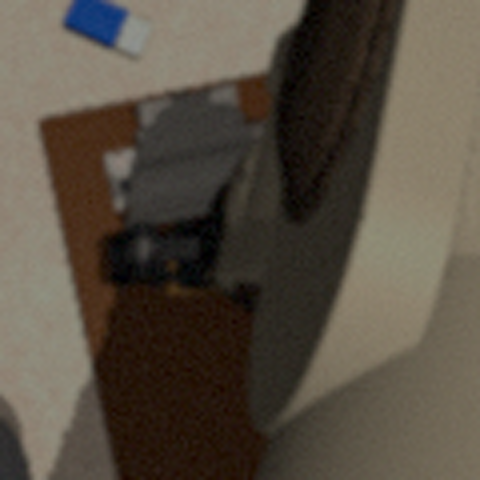

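```bash
python3 - <<'E'
from h import *
o=status.get_obs();e=o['ee_pos']*1000;a=np.deg2rad(o['tcp_rot'][2]);tx=np.array([np.cos(a),np.sin(a)]);ty=np.array([np.sin(a),-np.cos(a)])
for y in(42.5,50,57):
  for x in(-11,11):
    X=np.r_[e[:2]+tx*x+ty*y,e[2]-160.2];u=proj("side",X/1000);print(y,x,(u-[255,110]+.5)*6-.5)
E
```

```text
42.5 -11 [281.8349396  340.63292175]
42.5 11 [344.43000779 344.48235597]
50 -11 [282.1085618  354.49482951]
50 11 [345.15837491 358.39233939]
57 -11 [282.36754548 367.61513917]
57 11 [345.84778915 371.55842058]
```

Emit:
{"fn": "move_arm", "kwargs": {
  "commands": [
    {"claw":1,"travel":[0,0,0.8],"turn":0},
    {"claw":1,"travel":[0,0,0.4],"turn":0},
    {"claw":1,"travel":[0,0,0],"turn":0}
  ]
}}

```text
time: 7.38
ee_pos: [0.5454, -0.0837, 0.1759]
tcp_rot: [180.0, -0.1, -168.8]
wrist_force: [-0.8, -1.1, -0.4]
opening: 0.0854
```

Emit:
{"fn": "move_arm", "kwargs": {
  "commands": [
    {"claw":1,"travel":[0,0,0.3],"turn":0},
    {"claw":1,"travel":[0,0,0.3],"turn":0},
    {"claw":1,"travel":[0,0,0],"turn":0}
  ]
}}

```text
time: 7.63
ee_pos: [0.5458, -0.0837, 0.1705]
tcp_rot: [180.0, -0.0, -168.8]
wrist_force: [-0.3, -0.6, 0.1]
opening: 0.0853
```

Emit:
{"fn": "move_arm", "kwargs": {
  "commands": [
    {"claw":0.9,"travel":[0,0,0],"turn":0},
    {"claw":0.84,"travel":[0,0,0],"turn":0},
    {"claw":0.79,"travel":[0,0,0],"turn":0},
    {"claw":0.79,"travel":[0,0,0],"turn":0}
  ]
}}

```text
time: 7.97
ee_pos: [0.546, -0.0837, 0.1713]
tcp_rot: [-180.0, 0.0, -168.8]
wrist_force: [0.1, -0.1, 0.2]
opening: 0.0763
```

Emit:
{"fn": "move_arm", "kwargs": {
  "commands": [
    {"claw":0.785,"travel":[0,0,0],"turn":-4},
    {"claw":0.78,"travel":[0,0,0],"turn":-4.2},
    {"claw":0.775,"travel":[0,0.35,0],"turn":0},
    {"claw":0.775,"travel":[0,0.35,0],"turn":0},
    {"claw":0.775,"travel":[0,0,0],"turn":0}
  ]
}}

```text
time: 8.38
ee_pos: [0.5435, -0.0766, 0.1714]
tcp_rot: [180.0, 0.0, -160.7]
wrist_force: [0.2, 1.3, 2.2]
opening: 0.0757
```

```bash
python3 - <<'E'
from h import *
o=status.get_obs();print(o['ee_pos'],tob(o['ee_pos']*1000),o['tcp_rot'],o['wrist_force'],o['opening'])
s=viewer.camera("side")
crop("side",s,255,110,345,210,6,"pics/s3c.png")
E
```

```text
[ 0.54352262 -0.076561    0.17140674] [-53.03362305   0.2567097 ] [ 1.79998743e+02  1.51875512e-02 -1.60705826e+02] [0.19993694 1.33130223 2.21141096] 0.07566760883150354
```

View pics/s3c.png

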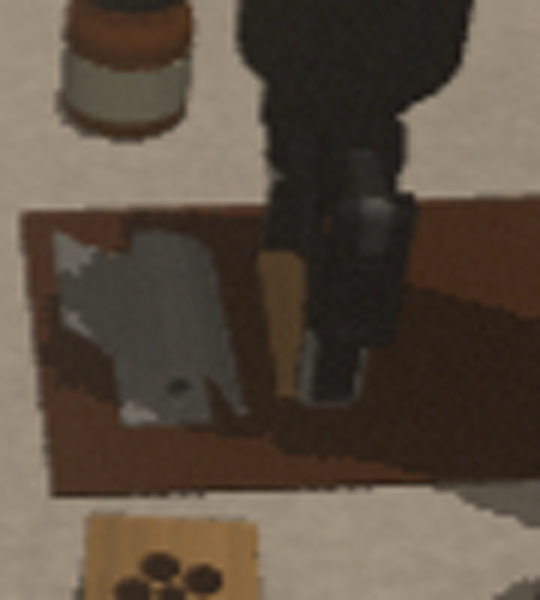

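Emit:
{"fn": "move_arm", "kwargs": {
  "commands": [
    {"claw":1,"travel":[0,0,0],"turn":0},
    {"claw":1,"travel":[0,0,-2.5],"turn":0},
    {"claw":0,"travel":[4,0,-1],"turn":0},
    {"claw":-1,"travel":[1,0,-1],"turn":0},
    {"claw":-1,"travel":[0,0,0],"turn":0}
  ]
}}

```text
time: 8.85
ee_pos: [0.4953, -0.0944, 0.218]
tcp_rot: [-179.9, 0.1, -160.7]
wrist_force: [0.2, -0.1, 0.3]
opening: 0.0518
```

```bash
python3 - <<'E'
from h import *
o=status.get_obs();print(o['ee_pos'],tob(o['ee_pos']*1000),o['tcp_rot'],o['wrist_force'],o['opening'])
s=viewer.camera("side");t=viewer.camera("top");cv2.imwrite("pics/s4.png",s);cv2.imwrite("pics/t4.png",t)
crop("side",s,255,110,345,210,6,"pics/s4c.png")
crop("top",t,260,170,380,290,4,"pics/t4c.png")
E
```

```text
[ 0.4952536  -0.09435081  0.21797698] [-104.47236186   -0.40017622] [-1.79945824e+02  6.49027405e-02 -1.60700239e+02] [ 0.1889422  -0.14809638  0.28604591] 0.05178118576825734
```

View pics/s4c.png

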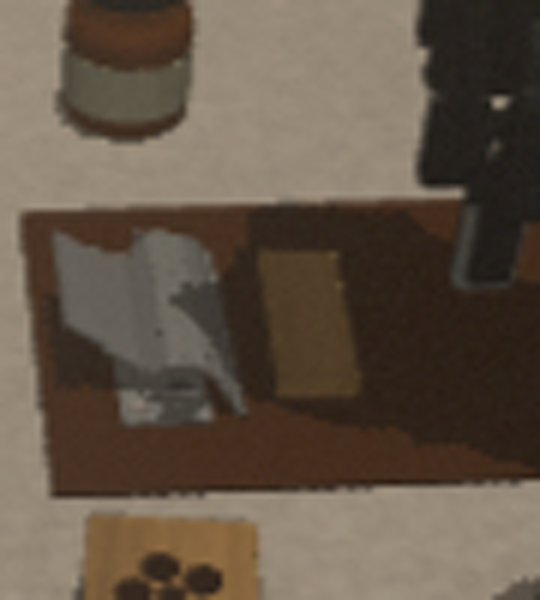

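View pics/t4c.png

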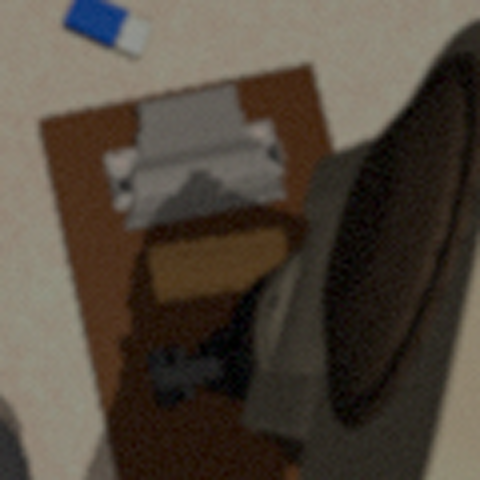

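```bash
python3 - <<'E'
from h import *
S=lambda p:(255+(p[0]+.5)/6-.5,110+(p[1]+.5)/6-.5)
T=lambda p:(260+(p[0]+.5)/4-.5,170+(p[1]+.5)/4-.5)
for p in [(259,252),(338,251),(360,386),(277,386)]: print("S",tob(onplane("side",S(p),.014)*1000))
for p in [(360,397),(278,399)]: print("Sbot",tob(onplane("side",S(p),.004)*1000))
for p in [(149,243),(285,227),(156,303)]: print("T",tob(onplane("top",T(p),.014)*1000))
E
```

```text
S [-40.43852734 -36.00605597]
S [-70.75747234 -35.17969144]
S [-64.97676647  42.05588925]
S [-35.4085805   40.59208445]
Sbot [-67.25752322  36.89748479]
Sbot [-37.45414219  36.49472422]
T [-33.09274988  35.48993369]
T [-39.55014224 -39.51890956]
T [-65.54172303  39.10576999]
```

```bash
python3 - <<'E'
from h import *
t=cv2.imread("pics/top0.png")
g=cv2.GaussianBlur(t,(3,3),0).astype(float)
hs=cv2.cvtColor(t,cv2.COLOR_BGR2HSV)
f=g.sum(2)  # table bright, board dark
# subpixel edge: scan rows/cols, threshold crossing
def cross(v,th,rev=False):
    idx=range(len(v)-1)
    for i in idx:
        if (v[i]-th)*(v[i+1]-th)<0: return i+(v[i]-th)/(v[i]-v[i+1])
def fit(pts,n,z,swap):
    X=np.array([tob(onplane(n,p,z)*1000) for p in pts])
    vx,vy,x0,y0=cv2.fitLine(X.astype(np.float32),cv2.DIST_HUBER,0,.01,.01).ravel()
    return np.rad2deg(np.arctan2(vy,vx)),(x0,y0),len(X)
th=(f[150,250]+f[270,300])/2
def prof(ys,xs,axis):
    P=[]
    for k in ys:
        v=f[k,xs[0]:xs[1]] if axis=='r' else f[xs[0]:xs[1],k]
        c=cross(v,th)
        if c is not None: P.append((xs[0]+c,k) if axis=='r' else (k,xs[0]+c))
    return P
print("left",fit(prof(range(210,290),(262,300),'r'),"top",.004,0))
def right(ys):
    P=[]
    for k in ys:
        v=f[k,330:380][::-1];c=cross(v,th)
        if c is not None:P.append((379-c,k))
    return P
print("right",fit(right(range(195,280)),"top",.004,0))
print("end L",fit(prof(range(273,285),(180,210),'c'),"top",.004,0)); print("end R",fit(prof(range(325,336),(180,205),'c'),"top",.004,0))
print("end all",fit(prof(list(range(273,285))+list(range(325,336)),(180,210),'c'),"top",.004,0))
P=[]
for k in range(296,358):
    v=f[280:315,k][::-1];c=cross(v,th)
    if c is not None:P.append((k,314-c))
print("bottom",fit(P,"top",.004,0))
E
```

```text
left (np.float32(0.27645472), (np.float32(-60.30684), np.float32(80.09795)), 80)
right (np.float32(0.1693922), (np.float32(-92.12343), np.float32(-79.85274)), 85)
end L (np.float32(-34.320133), (np.float32(58.082203), np.float32(55.005642)), 12)
end R (np.float32(89.29463), (np.float32(49.208286), np.float32(-62.742195)), 11)
end all (np.float32(-89.88071), (np.float32(49.08108), np.float32(-10.820072)), 23)
bottom (np.float32(-89.86468), (np.float32(-180.5737), np.float32(3.851963)), 60)
```

The blank is centred (y ≈ 0) but still about 4° askew. Front edge runs (259,252)-(277,386) in the side crop. I'll close the fingers behind it and push with their flat sides, which both squares it and slides it to the clip.

Emit:
{"fn": "move_arm", "kwargs": {
  "commands": [
    {"claw":-1,"travel":[0,0,0],"turn":-0.4},
    {"claw":-1,"travel":[0,0,0],"turn":0},
    {"claw":-1,"travel":[0,0,2.0],"turn":0},
    {"claw":-1,"travel":[0,0,1.5],"turn":0},
    {"claw":-1,"travel":[0,0.0,0.2],"turn":0}
  ]
}}

```text
time: 9.37
ee_pos: [0.4967, -0.0934, 0.1775]
tcp_rot: [180.0, -0.1, -160.2]
wrist_force: [-1.0, 0.4, 1.2]
opening: 0.0
```

Emit:
{"fn": "move_arm", "kwargs": {
  "commands": [
    {"claw":-1,"travel":[-1.0,0,0],"turn":0},
    {"claw":-1,"travel":[-1.0,0,0],"turn":0},
    {"claw":-1,"travel":[0,0,0],"turn":0}
  ]
}}

```text
time: 9.62
ee_pos: [0.5171, -0.0863, 0.1791]
tcp_rot: [-180.0, 0.1, -160.1]
wrist_force: [-0.3, 0.2, 0.2]
opening: 0.0002
```

```bash
python3 - <<'E'
from h import *
o=status.get_obs();print(o['ee_pos'],tob(o['ee_pos']*1000),o['tcp_rot'],o['wrist_force'],o['opening'])
s=viewer.camera("side")
crop("side",s,255,110,345,210,6,"pics/s5c.png")
E
```

```text
[ 0.51710715 -0.08625878  0.17912613] [-8.11711167e+01 -6.71514203e-02] [-1.79992495e+02  5.18262561e-02 -1.60146557e+02] [-0.28029488  0.17010984  0.23337102] 0.00020699079020074286
```

View pics/s5c.png

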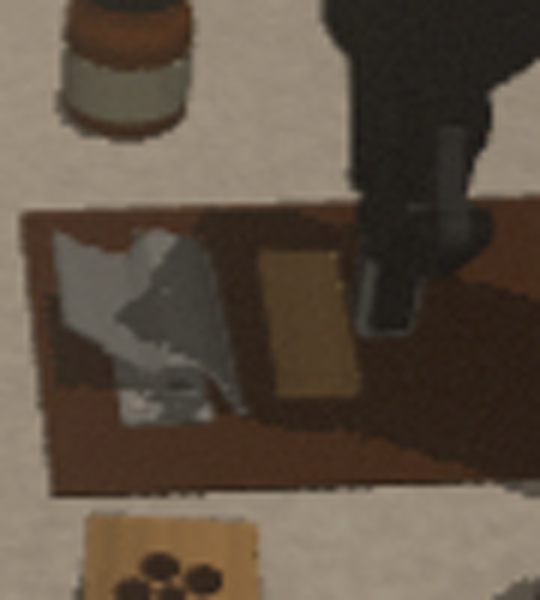

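Emit:
{"fn": "move_arm", "kwargs": {
  "commands": [
    {"claw":-1,"travel":[-0.4,0,0],"turn":0},
    {"claw":-1,"travel":[-0.4,0,0],"turn":0},
    {"claw":-1,"travel":[-0.3,0,0],"turn":0},
    {"claw":-1,"travel":[0,0,0],"turn":0}
  ]
}}

```text
time: 10.0
ee_pos: [0.5261, -0.0831, 0.1793]
tcp_rot: [-180.0, 0.0, -160.2]
wrist_force: [-0.3, -0.3, 0.6]
opening: -0.0001
```

```bash
python3 - <<'E'
from h import *
o=status.get_obs();print(o['ee_pos'],tob(o['ee_pos']*1000),o['tcp_rot'],o['wrist_force'],o['opening'])
s=viewer.camera("side")
crop("side",s,255,110,345,210,6,"pics/s6c.png")
E
```

```text
[ 0.52614396 -0.08305112  0.17927789] [-7.15819055e+01 -6.00305745e-02] [-1.79992384e+02  2.18591404e-02 -1.60184773e+02] [-0.25339952 -0.30192279  0.55747279] -6.87395703971364e-05
```

View pics/s6c.png

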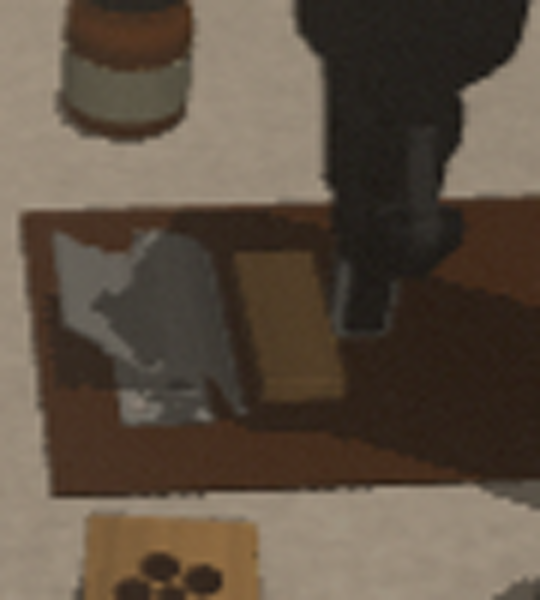

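```bash
python3 - <<'E'
from h import *
S=lambda p:(255+(p[0]+.5)/6-.5,110+(p[1]+.5)/6-.5)
for p in [(234,253),(314,251),(345,386),(262,389)]: print("S",tob(onplane("side",S(p),.014)*1000))
for p in [(345,397),(264,402)]: print("Sbot",tob(onplane("side",S(p),.004)*1000))
for p in [(245,412)]: print("lip",tob(onplane("side",S(p),.004)*1000))
E
```

```text
S [-30.80140485 -35.8496385 ]
S [-61.56966354 -35.61671861]
S [-59.62987637  41.79118572]
S [-29.82981028  41.91618455]
Sbot [-61.83305705  36.62814661]
Sbot [-32.16124259  37.84306887]
lip [-24.55111164  42.79961079]
```

Now square to the lip: front edge (234,253)-(262,389) gives x ≈ -30 to -31 at both ends. I'll slide it 4 mm more, then lift off, open and turn 90°.

Emit:
{"fn": "move_arm", "kwargs": {
  "commands": [
    {"claw":-1,"travel":[-0.2,0,0],"turn":0},
    {"claw":-1,"travel":[-0.2,0,0],"turn":0},
    {"claw":-1,"travel":[0,0,0],"turn":0},
    {"claw":-1,"travel":[0.5,0,0],"turn":0},
    {"claw":-1,"travel":[0,0,-3],"turn":0}
  ]
}}

```text
time: 10.47
ee_pos: [0.5223, -0.0835, 0.2042]
tcp_rot: [179.8, -0.5, -160.2]
wrist_force: [-0.6, -0.2, -0.4]
opening: -0.0002
```

Emit:
{"fn": "move_arm", "kwargs": {
  "commands": [
    {"claw":1,"travel":[0,0,-3],"turn":7},
    {"claw":1,"travel":[0,0,0],"turn":7},
    {"claw":1,"travel":[0,0,0],"turn":7},
    {"claw":1,"travel":[0,0,0],"turn":7},
    {"claw":1,"travel":[0,0,0],"turn":7}
  ]
}}

```text
time: 10.88
ee_pos: [0.5243, -0.0837, 0.2394]
tcp_rot: [180.0, 0.0, 164.4]
wrist_force: [0.4, 0.2, -0.5]
opening: 0.0605
```

Emit:
{"fn": "move_arm", "kwargs": {
  "commands": [
    {"claw":1,"travel":[0,0,0],"turn":7},
    {"claw":1,"travel":[0,0,0],"turn":7},
    {"claw":1,"travel":[0,0,0],"turn":7},
    {"claw":1,"travel":[0,0,0],"turn":7},
    {"claw":1,"travel":[0,0,0],"turn":7}
  ]
}}

```text
time: 11.3
ee_pos: [0.5243, -0.0837, 0.2392]
tcp_rot: [-180.0, -0.0, 129.5]
wrist_force: [0.6, 0.1, -0.7]
opening: 0.0851
```

Emit:
{"fn": "move_arm", "kwargs": {
  "commands": [
    {"claw":1,"travel":[0,0,0],"turn":7},
    {"claw":1,"travel":[0,0,0],"turn":7},
    {"claw":1,"travel":[0,0,0],"turn":6},
    {"claw":1,"travel":[0,0,0],"turn":0}
  ]
}}

```text
time: 11.63
ee_pos: [0.5243, -0.0837, 0.2392]
tcp_rot: [-180.0, -0.0, 109.5]
wrist_force: [0.4, 0.3, 0.4]
opening: 0.0856
```

```bash
python3 - <<'E'
from h import *
o=status.get_obs();print(o['ee_pos'],tob(o['ee_pos']*1000),o['tcp_rot'],o['q'].round(1),o['opening'])
s=viewer.camera("side")
crop("side",s,255,110,345,210,6,"pics/s7c.png")
E
```

```text
[ 0.52433607 -0.08368178  0.23920086] [-7.34966174e+01 -5.10303255e-02] [-1.79994451e+02 -1.06569071e-03  1.09529439e+02] [ -9.1   2.4 -10.9  76.7  -0.   61.4] 0.08555433251806589
```

View pics/s7c.png

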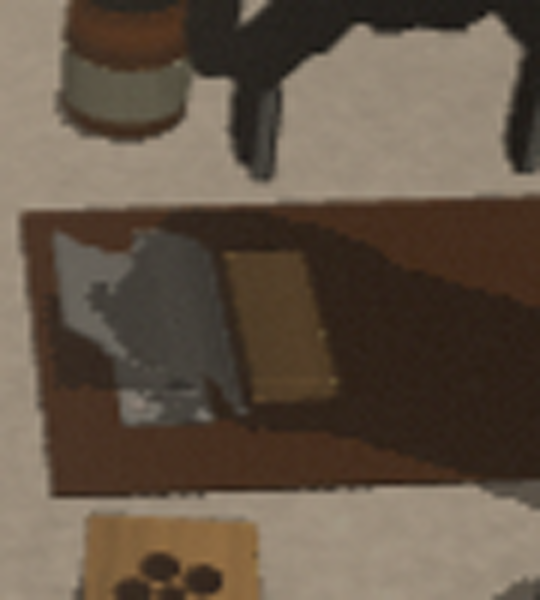

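```bash
python3 - <<'E'
from h import *
S=lambda p:(255+(p[0]+.5)/6-.5,110+(p[1]+.5)/6-.5)
for p in [(223,254),(303,252),(337,386),(250,391)]: print("S",tob(onplane("side",S(p),.014)*1000))
for p in [(337,398),(252,404)]: print("Sbot",tob(onplane("side",S(p),.004)*1000))
E
```

```text
S [-26.51889602 -35.43924373]
S [-57.25905617 -35.20571154]
S [-56.7787868   41.65003947]
S [-25.41112198  42.76128574]
Sbot [-58.8460562   37.01891552]
Sbot [-27.68306915  38.69178838]
```

Emit:
{"fn": "move_arm", "kwargs": {
  "commands": [
    {"claw":1,"travel":[0,2.8,0],"turn":-0.2},
    {"claw":1,"travel":[0,2.8,0],"turn":0},
    {"claw":1,"travel":[0,0,2],"turn":0},
    {"claw":1,"travel":[0,0,1.5],"turn":0},
    {"claw":1,"travel":[0,0,0],"turn":0}
  ]
}}

```text
time: 12.1
ee_pos: [0.5765, -0.0643, 0.2008]
tcp_rot: [-179.7, -0.1, 110.2]
wrist_force: [-1.3, 0.8, -0.9]
opening: 0.0854
```

```bash
python3 - <<'E'
from h import *
o=status.get_obs();print(o['ee_pos'],tob(o['ee_pos']*1000),o['tcp_rot'],o['wrist_force'])
s=viewer.camera("side");t=viewer.camera("top")
crop("side",s,240,110,345,210,6,"pics/s8c.png")
crop("top",t,260,150,380,270,4,"pics/t8c.png")
E
```

```text
[ 0.57650627 -0.06427254  0.20083075] [-17.83988614   0.83015661] [-1.79744334e+02 -1.24847406e-01  1.10237779e+02] [-1.28003111  0.84932316 -0.89648089]
```

View pics/s8c.png

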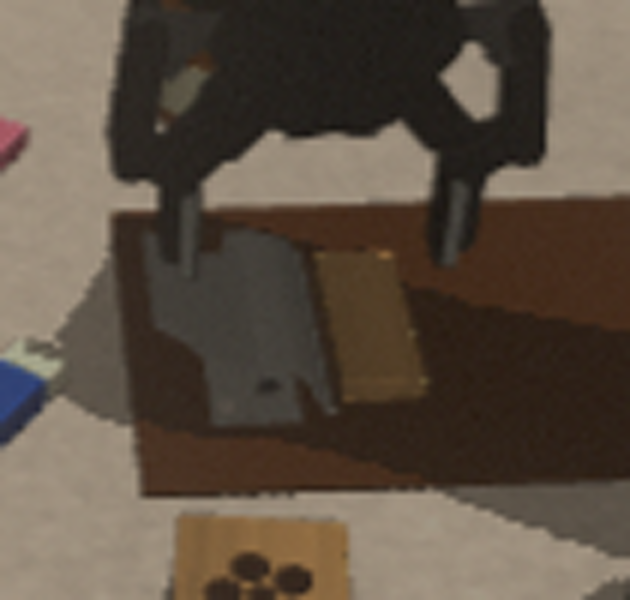

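View pics/t8c.png

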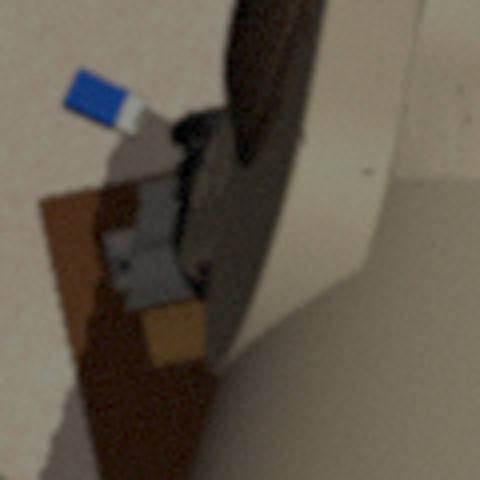

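Left fingertip hangs over the tail (185,275) and the right one behind the blank (445,265), with a gap. Lowering onto the tail.

Emit:
{"fn": "move_arm", "kwargs": {
  "commands": [
    {"claw":1,"travel":[0,0,0.4],"turn":0},
    {"claw":1,"travel":[0,0,0.4],"turn":0},
    {"claw":1,"travel":[0,0,0.3],"turn":0},
    {"claw":1,"travel":[0,0,0],"turn":0}
  ]
}}

```text
time: 12.53
ee_pos: [0.5772, -0.0645, 0.1929]
tcp_rot: [-180.0, -0.0, 110.0]
wrist_force: [-0.3, -0.3, -0.3]
opening: 0.0855
```

Emit:
{"fn": "move_arm", "kwargs": {
  "commands": [
    {"claw":1,"travel":[0,0,0.3],"turn":0},
    {"claw":1,"travel":[0,0,0.3],"turn":0},
    {"claw":1,"travel":[0,0,0],"turn":0}
  ]
}}

```text
time: 12.78
ee_pos: [0.5774, -0.0645, 0.187]
tcp_rot: [180.0, 0.0, 110.0]
wrist_force: [-0.1, -1.3, 2.8]
opening: 0.0854
```

Emit:
{"fn": "move_arm", "kwargs": {
  "commands": [
    {"claw":1,"travel":[0,0,0.3],"turn":0},
    {"claw":1,"travel":[0,0,0.3],"turn":0},
    {"claw":1,"travel":[0,0,0],"turn":0}
  ]
}}

```text
time: 13.03
ee_pos: [0.5774, -0.0645, 0.1809]
tcp_rot: [180.0, 0.0, 110.0]
wrist_force: [1.1, -0.2, 2.6]
opening: 0.0851
```

Emit:
{"fn": "move_arm", "kwargs": {
  "commands": [
    {"claw":1,"travel":[0,0,0.3],"turn":0},
    {"claw":1,"travel":[0,0,0.3],"turn":0},
    {"claw":1,"travel":[0,0,0],"turn":0}
  ]
}}

```text
time: 13.28
ee_pos: [0.5774, -0.0645, 0.1748]
tcp_rot: [180.0, 0.0, 110.0]
wrist_force: [2.3, -0.9, 3.7]
opening: 0.0853
```

Emit:
{"fn": "move_arm", "kwargs": {
  "commands": [
    {"claw":1,"travel":[0,0,0.3],"turn":0},
    {"claw":1,"travel":[0,0,0],"turn":0}
  ]
}}

```text
time: 13.45
ee_pos: [0.5775, -0.0645, 0.172]
tcp_rot: [180.0, 0.0, 110.0]
wrist_force: [2.2, -0.4, 4.1]
opening: 0.0853
```

```bash
python3 - <<'E'
from h import *
o=status.get_obs();print(o['ee_pos'],tob(o['ee_pos']*1000),o['tcp_rot'],o['wrist_force'])
s=viewer.camera("side")
crop("side",s,240,110,345,210,6,"pics/s9c.png")
E
```

```text
[ 0.57745322 -0.06445271  0.17197215] [-17.00739286   0.34422178] [1.79985431e+02 6.80347857e-04 1.10007661e+02] [ 2.19836072 -0.35464158  4.09685239]
```

View pics/s9c.png

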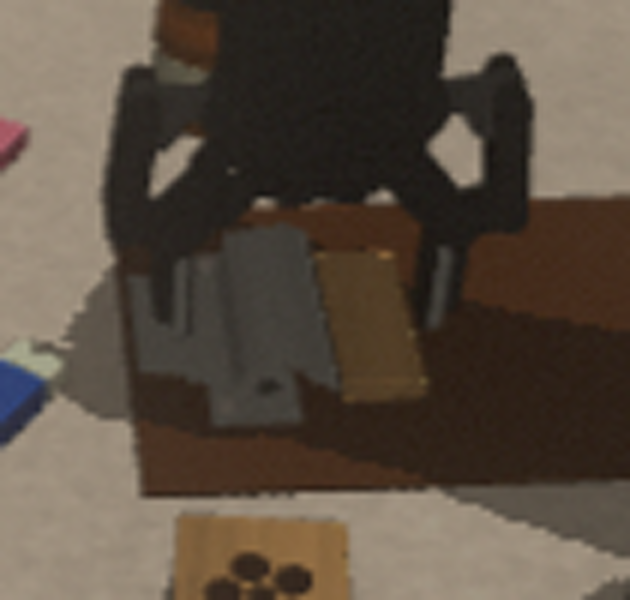

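Tail is going down, and the right finger (435,325) stands just behind the blank's rear edge. A little further down.

Emit:
{"fn": "move_arm", "kwargs": {
  "commands": [
    {"claw":1,"travel":[0,0,0.2],"turn":0},
    {"claw":1,"travel":[0,0,0.05],"turn":-0.3},
    {"claw":1,"travel":[0,0,0],"turn":0}
  ]
}}

```text
time: 13.75
ee_pos: [0.5774, -0.0646, 0.1699]
tcp_rot: [180.0, 0.0, 110.3]
wrist_force: [1.3, -0.9, 5.1]
opening: 0.0856
```

Emit:
{"fn": "move_arm", "kwargs": {
  "commands": [
    {"claw":1,"travel":[0,0,0.1],"turn":0},
    {"claw":1,"travel":[0,0,0],"turn":0}
  ]
}}

```text
time: 13.92
ee_pos: [0.5774, -0.0646, 0.1688]
tcp_rot: [-180.0, 0.0, 110.3]
wrist_force: [0.8, -1.1, 6.7]
opening: 0.0856
```

Force of 6.7 N and tip height 8.6 mm mean the tail is practically at its stop. Now I close stepwise, moving forward and up, so the tail finger stays put while the other pushes.

Emit:
{"fn": "move_arm", "kwargs": {
  "commands": [
    {"claw":1,"travel":[0,0,0],"turn":0.6},
    {"claw":0.953,"travel":[0,0.1,-0.08],"turn":0},
    {"claw":0.906,"travel":[0,0.1,-0.08],"turn":0},
    {"claw":0.906,"travel":[0,0,0],"turn":0}
  ]
}}

```text
time: 14.25
ee_pos: [0.579, -0.0638, 0.1705]
tcp_rot: [-179.9, -0.0, 109.7]
wrist_force: [-2.1, -0.1, 6.0]
opening: 0.0811
```

```bash
python3 - <<'E'
from h import *
o=status.get_obs();print(o['ee_pos'],tob(o['ee_pos']*1000),o['tcp_rot'],o['wrist_force'])
s=viewer.camera("side")
crop("side",s,240,110,345,210,6,"pics/s10c.png")
E
```

```text
[ 0.5789747  -0.06381981  0.17049939] [-15.36192262   0.43294083] [-1.79941305e+02 -9.61458251e-03  1.09709808e+02] [-2.08852415 -0.07229124  6.01009953]
```

View pics/s10c.png

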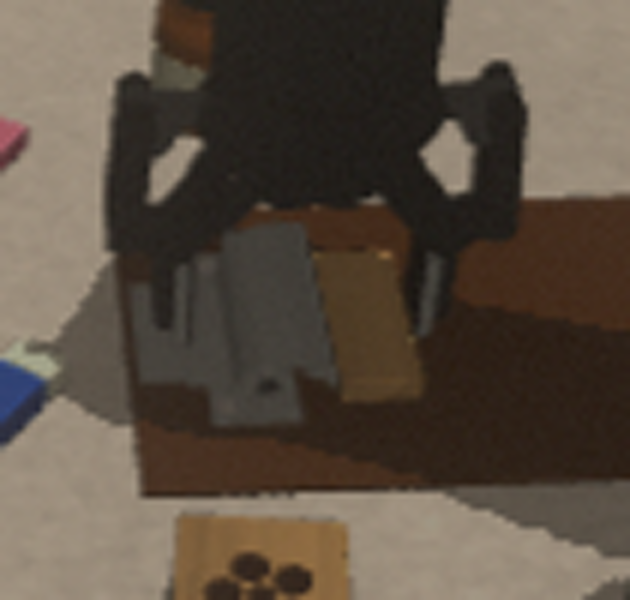

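Emit:
{"fn": "move_arm", "kwargs": {
  "commands": [
    {"claw":0.86,"travel":[0,0.1,-0.075],"turn":0},
    {"claw":0.812,"travel":[0,0.1,-0.075],"turn":0},
    {"claw":0.812,"travel":[0,0,0],"turn":0}
  ]
}}

```text
time: 14.55
ee_pos: [0.5808, -0.0632, 0.172]
tcp_rot: [-179.9, -0.0, 109.7]
wrist_force: [-2.8, -0.6, 5.0]
opening: 0.0774
```

Emit:
{"fn": "move_arm", "kwargs": {
  "commands": [
    {"claw":0.765,"travel":[0,0.1,-0.065],"turn":0},
    {"claw":0.718,"travel":[0,0.1,-0.065],"turn":0},
    {"claw":0.718,"travel":[0,0,0],"turn":0}
  ]
}}

```text
time: 14.8
ee_pos: [0.5827, -0.0625, 0.1732]
tcp_rot: [-179.9, -0.0, 109.7]
wrist_force: [-1.9, -0.8, 6.0]
opening: 0.0732
```

```bash
python3 - <<'E'
from h import *
o=status.get_obs();print(o['ee_pos'],tob(o['ee_pos']*1000),o['tcp_rot'],o['wrist_force'])
s=viewer.camera("side")
crop("side",s,240,110,345,210,6,"pics/s11c.png")
E
```

```text
[ 0.58268173 -0.0625276   0.17323697] [-11.43617358   0.41360156] [-1.79926899e+02 -6.98132172e-03  1.09705315e+02] [-1.92086101 -0.77036644  6.02655081]
```

View pics/s11c.png

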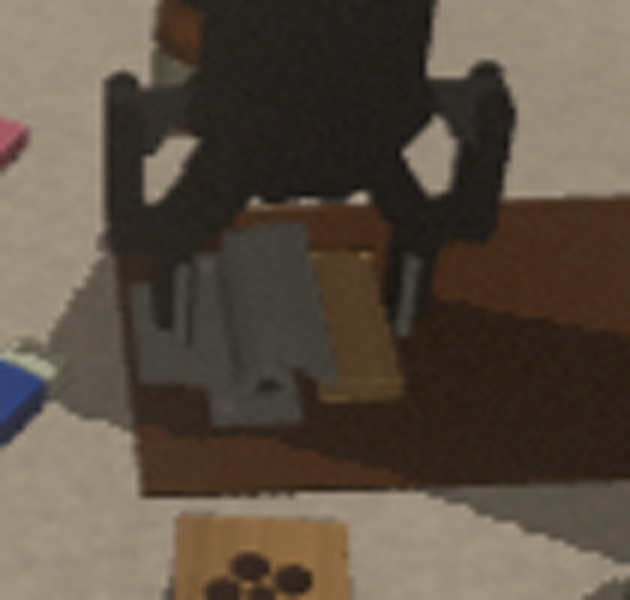

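Blank is sliding under the lip, its front now hidden behind the lip near (335,385). Continuing.

Emit:
{"fn": "move_arm", "kwargs": {
  "commands": [
    {"claw":0.67,"travel":[0,0.1,-0.06],"turn":0},
    {"claw":0.625,"travel":[0,0.1,-0.06],"turn":0},
    {"claw":0.625,"travel":[0,0,0],"turn":0}
  ]
}}

```text
time: 15.1
ee_pos: [0.5846, -0.0618, 0.1744]
tcp_rot: [-179.9, -0.0, 109.7]
wrist_force: [-2.0, -0.0, 6.0]
opening: 0.0695
```

Emit:
{"fn": "move_arm", "kwargs": {
  "commands": [
    {"claw":0.6,"travel":[0,0.05,-0.03],"turn":0},
    {"claw":0.6,"travel":[0,0,0],"turn":0}
  ]
}}

```text
time: 15.27
ee_pos: [0.585, -0.0617, 0.1747]
tcp_rot: [-179.9, -0.0, 109.7]
wrist_force: [-3.3, -0.4, 5.7]
opening: 0.0684
```

Emit:
{"fn": "move_arm", "kwargs": {
  "commands": [
    {"claw":0.6,"travel":[0,0.05,0],"turn":0},
    {"claw":0.6,"travel":[0,0,0],"turn":0}
  ]
}}

```text
time: 15.43
ee_pos: [0.5852, -0.0616, 0.1745]
tcp_rot: [-179.9, -0.0, 109.7]
wrist_force: [-3.2, -1.7, 7.1]
opening: 0.0683
```

Emit:
{"fn": "move_arm", "kwargs": {
  "commands": [
    {"claw":0.6,"travel":[0,0.05,0],"turn":0},
    {"claw":0.6,"travel":[0,0,0],"turn":0}
  ]
}}

```text
time: 15.6
ee_pos: [0.5856, -0.0615, 0.1745]
tcp_rot: [-179.9, -0.0, 109.7]
wrist_force: [-4.7, -0.9, 7.2]
opening: 0.0685
```

Emit:
{"fn": "move_arm", "kwargs": {
  "commands": [
    {"claw":0.6,"travel":[0,0.05,0],"turn":0},
    {"claw":0.6,"travel":[0,0,0],"turn":0}
  ]
}}

```text
time: 15.77
ee_pos: [0.586, -0.0613, 0.1744]
tcp_rot: [-179.9, -0.0, 109.7]
wrist_force: [-4.2, -1.8, 6.9]
opening: 0.0686
```

```bash
python3 - <<'E'
from h import *
o=status.get_obs();print(o['ee_pos'],tob(o['ee_pos']*1000),o['tcp_rot'],o['wrist_force'],o['torque'])
s=viewer.camera("side")
crop("side",s,240,110,345,210,6,"pics/s12c.png")
E
```

```text
[ 0.58604791 -0.06132194  0.17444683] [-7.86060976  0.4264462 ] [-1.79858572e+02 -1.55158389e-02  1.09690155e+02] [-4.22358041 -1.76311229  6.88314647] [-0.24712071  0.67961387  0.02327838]
```

View pics/s12c.png

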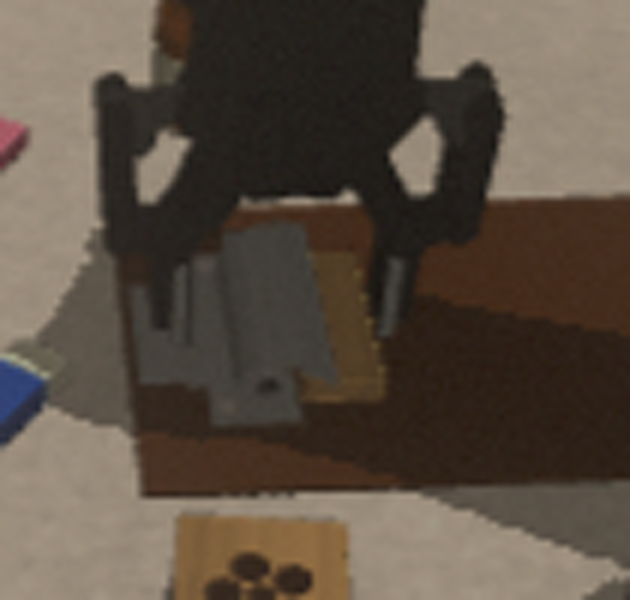

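Emit:
{"fn": "move_arm", "kwargs": {
  "commands": [
    {"claw":0.6,"travel":[0,0.05,0],"turn":0},
    {"claw":0.6,"travel":[0,0,0],"turn":0}
  ]
}}

```text
time: 15.98
ee_pos: [0.5865, -0.0611, 0.1744]
tcp_rot: [-179.9, -0.0, 109.7]
wrist_force: [-4.7, -1.7, 5.2]
opening: 0.0685
```

Emit:
{"fn": "move_arm", "kwargs": {
  "commands": [
    {"claw":0.6,"travel":[0,0.05,0],"turn":0},
    {"claw":0.6,"travel":[0,0,0],"turn":0}
  ]
}}

```text
time: 16.15
ee_pos: [0.587, -0.061, 0.1744]
tcp_rot: [-179.9, -0.0, 109.7]
wrist_force: [-3.1, -2.6, 6.5]
opening: 0.0678
```

Emit:
{"fn": "move_arm", "kwargs": {
  "commands": [
    {"claw":0.6,"travel":[0,0.05,0],"turn":0},
    {"claw":0.6,"travel":[0,0,0],"turn":0}
  ]
}}

```text
time: 16.32
ee_pos: [0.5872, -0.0609, 0.1743]
tcp_rot: [-179.8, -0.0, 109.7]
wrist_force: [-6.2, -3.2, 7.2]
opening: 0.0685
```

Emit:
{"fn": "move_arm", "kwargs": {
  "commands": [
    {"claw":0.6,"travel":[0,0.05,0],"turn":0},
    {"claw":0.6,"travel":[0,0,0],"turn":0}
  ]
}}

```text
time: 16.48
ee_pos: [0.5874, -0.0608, 0.1743]
tcp_rot: [-179.8, -0.0, 109.7]
wrist_force: [-8.3, -3.4, 8.8]
opening: 0.0683
```

Emit:
{"fn": "move_arm", "kwargs": {
  "commands": [
    {"claw":0.6,"travel":[0,0.05,0],"turn":0},
    {"claw":0.6,"travel":[0,0,0],"turn":0}
  ]
}}

```text
time: 16.65
ee_pos: [0.5876, -0.0608, 0.1743]
tcp_rot: [-179.7, -0.0, 109.7]
wrist_force: [-10.2, -4.7, 10.4]
opening: 0.0681
```

Emit:
{"fn": "move_arm", "kwargs": {
  "commands": [
    {"claw":0.6,"travel":[0,0.05,0],"turn":0},
    {"claw":0.6,"travel":[0,0,0],"turn":0}
  ]
}}

```text
time: 16.82
ee_pos: [0.5878, -0.0607, 0.1743]
tcp_rot: [-179.7, -0.0, 109.7]
wrist_force: [-13.5, -4.4, 10.9]
opening: 0.0679
```

Emit:
{"fn": "move_arm", "kwargs": {
  "commands": [
    {"claw":0.6,"travel":[0,0.05,0],"turn":0},
    {"claw":0.6,"travel":[0,0,0],"turn":0}
  ]
}}

```text
time: 16.98
ee_pos: [0.5879, -0.0606, 0.1743]
tcp_rot: [-179.6, -0.0, 109.7]
wrist_force: [-15.4, -5.7, 12.4]
opening: 0.0683
```

```bash
python3 - <<'E'
from h import *
o=status.get_obs();print(o['ee_pos'],tob(o['ee_pos']*1000),o['tcp_rot'],o['wrist_force'],o['torque'])
s=viewer.camera("side")
crop("side",s,255,110,345,210,6,"pics/s13c.png")
E
```

```text
[ 0.58794603 -0.06062767  0.17427131] [-5.83960971  0.44728458] [-1.79603601e+02 -2.20922430e-02  1.09654756e+02] [-15.37731234  -5.69665471  12.39352999] [-1.04890729  2.83937725  0.03193471]
```

View pics/s13c.png

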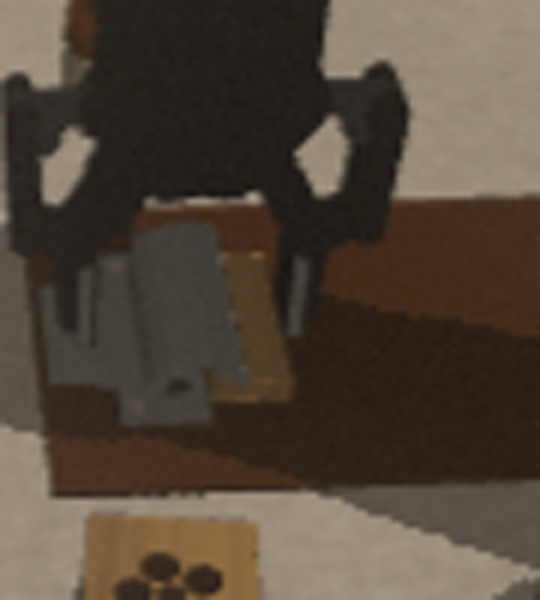

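```bash
python3 - <<'E'
from h import *
S=lambda p:(255+(p[0]+.5)/6-.5,110+(p[1]+.5)/6-.5)
for p in [(264,253),(294,387)]: print("S",tob(onplane("side",S(p),.014)*1000))
for p in [(293,401)]: print("Sbot",tob(onplane("side",S(p),.004)*1000))
E
```

```text
S [-42.25661748 -35.30440688]
S [-41.37529766  41.42159791]
Sbot [-42.69422004  37.83005951]
```

Rear edge at x ≈ -42 at both ends (expected -42 fully home), and the 16 N push force rose steadily against the stops. I'll relieve the push with the tail still down, then lift slowly.

Emit:
{"fn": "move_arm", "kwargs": {
  "commands": [
    {"claw":0.6,"travel":[0,-0.1,0],"turn":0},
    {"claw":0.6,"travel":[0,-0.1,0],"turn":0},
    {"claw":0.6,"travel":[0,-0.05,0],"turn":0},
    {"claw":0.6,"travel":[0,0,0],"turn":0}
  ]
}}

```text
time: 17.37
ee_pos: [0.587, -0.061, 0.1745]
tcp_rot: [-179.9, -0.0, 109.7]
wrist_force: [-3.8, -1.5, 6.5]
opening: 0.0683
```

```bash
python3 - <<'E'
from h import *
o=status.get_obs();print(o['ee_pos'],tob(o['ee_pos']*1000),o['tcp_rot'],o['wrist_force'],o['torque'])
s=viewer.camera("side")
crop("side",s,255,110,345,210,6,"pics/s14c.png")
E
```

```text
[ 0.58704907 -0.06096556  0.17453418] [-6.79791487  0.4281862 ] [-1.79894262e+02 -1.89848502e-02  1.09692904e+02] [-3.76279652 -1.47345215  6.50041623] [-0.12429405  0.52264282 -0.00244483]
```

View pics/s14c.png

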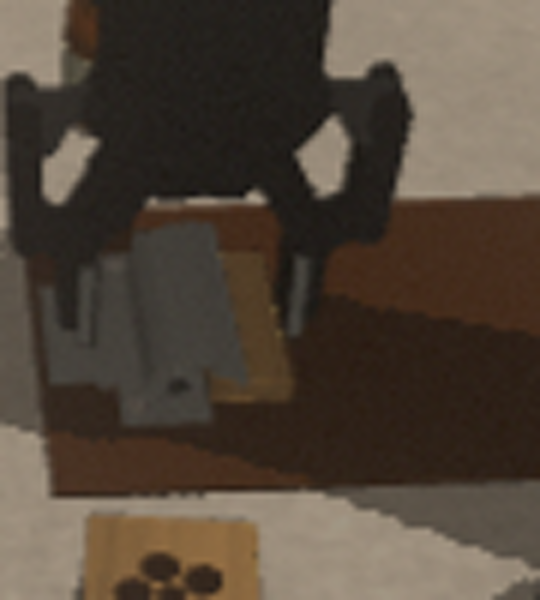

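Emit:
{"fn": "move_arm", "kwargs": {
  "commands": [
    {"claw":0.6,"travel":[0,-0.1,0],"turn":0},
    {"claw":0.6,"travel":[0,0,0],"turn":0}
  ]
}}

```text
time: 17.58
ee_pos: [0.5867, -0.0611, 0.1748]
tcp_rot: [180.0, -0.0, 109.7]
wrist_force: [-0.0, 1.3, 5.7]
opening: 0.0682
```

Push force gone, tail still down (5.7 N). Lifting.

Emit:
{"fn": "move_arm", "kwargs": {
  "commands": [
    {"claw":0.6,"travel":[0,0,-0.3],"turn":0},
    {"claw":0.6,"travel":[0,0,-0.4],"turn":0},
    {"claw":0.6,"travel":[0,0,-0.6],"turn":0},
    {"claw":0.6,"travel":[0,0,-1],"turn":0},
    {"claw":0.6,"travel":[0,0,-2],"turn":0}
  ]
}}

```text
time: 18.0
ee_pos: [0.5858, -0.061, 0.2161]
tcp_rot: [-179.8, -0.1, 109.7]
wrist_force: [0.8, 0.1, 0.9]
opening: 0.0686
```

Emit:
{"fn": "move_arm", "kwargs": {
  "commands": [
    {"claw":0.6,"travel":[0,0,-4],"turn":0},
    {"claw":0.6,"travel":[0,0,-4],"turn":0},
    {"claw":0.6,"travel":[0,-4,-2],"turn":0},
    {"claw":0.6,"travel":[0,-4,0],"turn":0},
    {"claw":0.6,"travel":[0,-4,0],"turn":0}
  ]
}}

```text
time: 18.42
ee_pos: [0.4754, -0.1008, 0.318]
tcp_rot: [179.9, 0.1, 109.8]
wrist_force: [1.0, -0.6, -0.3]
opening: 0.0682
```

Emit:
{"fn": "move_arm", "kwargs": {
  "commands": [
    {"claw":0.6,"travel":[0,-4,0],"turn":0},
    {"claw":0.6,"travel":[0,-4,0],"turn":0},
    {"claw":0.6,"travel":[0,-4,0],"turn":0},
    {"claw":0.6,"travel":[0,0,0],"turn":0},
    {"claw":0.6,"travel":[0,0,0],"turn":0}
  ]
}}

```text
time: 18.83
ee_pos: [0.3619, -0.1415, 0.3173]
tcp_rot: [179.9, 0.1, 109.6]
wrist_force: [0.8, -0.1, -0.2]
opening: 0.0688
```

```bash
python3 - <<'E'
from h import *
o=status.get_obs();print(o['ee_pos'],o['wrist_force'])
s=viewer.camera("side");t=viewer.camera("top");cv2.imwrite("pics/s15.png",s);cv2.imwrite("pics/t15.png",t)
crop("side",s,255,110,345,210,6,"pics/s15c.png")
crop("top",t,265,180,365,280,5,"pics/t15c.png")
E
```

```text
[ 0.36193289 -0.1415411   0.31730933] [ 0.75558826 -0.08529703 -0.2253751 ]
```

View pics/s15c.png

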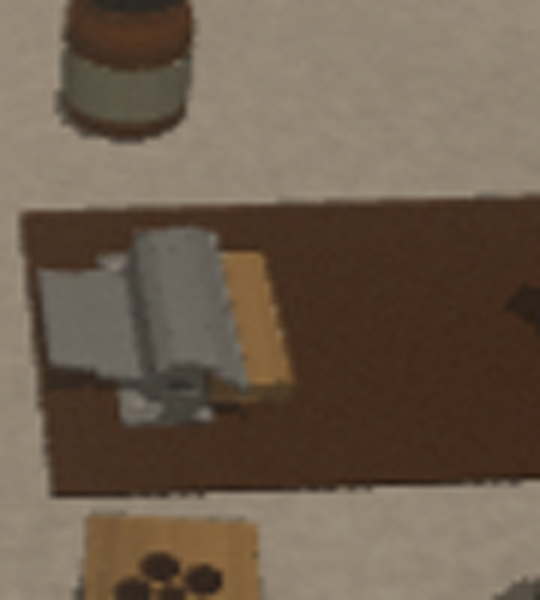

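View pics/t15c.png

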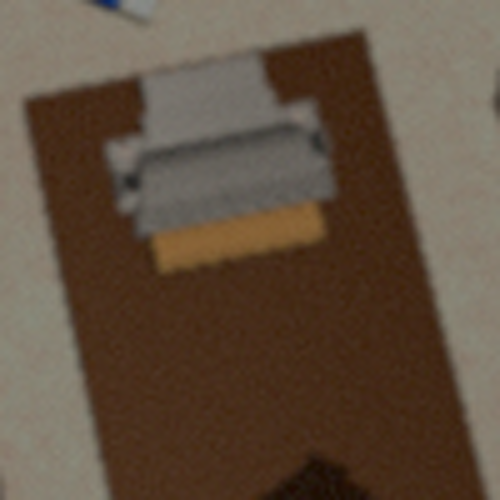

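View pics/s15.png

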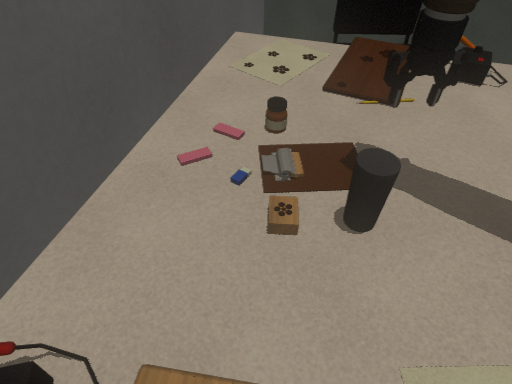

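```bash
python3 - <<'E'
from h import *
t=cv2.imread("pics/top%s.png"%0);t=cv2.imread("pics/t15.png");s=cv2.imread("pics/s15.png")
def rear(n,img,box):
    c=maskpts(img,(12,100,75),(26,255,255),box).reshape(-1,2).astype(float)
    X=np.array([tob(onplane(n,p,.014)*1000) for p in c]);print(n,"y",X[:,1].min(),X[:,1].max(),"x",X[:,0].min(),X[:,0].max())
    R=[]
    for y0 in range(-32,32,4):
        k=X[(X[:,1]>=y0)&(X[:,1]<y0+4)]
        if len(k):R.append((y0+2,k[:,0].min()))
    R=np.array(R);p=np.polyfit(R[:,0],R[:,1],1);print(" rear x",p[1]," tilt deg",np.rad2deg(p[0]))
rear("top",t,(290,215,335,240));rear("side",s,(285,145,308,180))
S=lambda p:(255+(p[0]+.5)/6-.5,110+(p[1]+.5)/6-.5);T=lambda p:(265+(p[0]+.5)/5-.5,180+(p[1]+.5)/5-.5)
for p in [(160,274),(327,241)]: print("T",tob(onplane("top",T(p),.014)*1000))
for p in [(265,253),(294,384)]: print("S",tob(onplane("side",S(p),.014)*1000))
E
```

```text
top y -39.98912925543823 37.67199384825542 x -46.12595515964488 -26.206854199450564
 rear x -44.24229449892678  tilt deg -0.31933005523574554
side y -31.24410389790284 50.1250778919904 x -44.937802595449355 -27.573039983122687
 rear x -44.11064669573626  tilt deg -0.2719843354330927
T [-41.52748764  38.057846  ]
T [-42.20029825 -36.87521775]
S [-42.63857114 -35.2862271 ]
S [-41.63311926  39.83034823]
```

The rear edge measures x ≈ -42 in both views and is square within about 0.7°. The clip is closed on the blank, and the arm is clear.

```bash
python3 -c "
from workcell import bot
print(bot.job_done())"
```

```text
the job is handed in; nothing more can be done
None
```

The wooden blank is clipped under the spring clip, home against the stops, and I handed the job in at about 19 s of the 64 s allowed.

**What I did:**
- I nudged the blank central between the open fingers, then slid it square up to the clip with the closed fingers; it was never lifted.
- I pressed the tail down with one fingertip (about 6 N). With the tail still down, the other finger pushed the blank in until it met the stops at about 16 N.
- I eased off the push, then lifted both fingers so the clip closed on the blank, and moved the arm clear.

**Last checks:**
- **Position:** the blank's rear corners measure x ≈ -41.5 to -42.6 mm in both views; fully home is -42 mm. It is square within about 0.8°.
- **Clip:** in the last pictures the lip rests on the blank and the tail has come part-way back up.
- **Surroundings:** the things around the board look unmoved in the last pictures; I did not measure them again. The wrist force reads near zero.

**Checks that disagreed:**
- An automatic edge fit put the rear edge at -44 mm. It takes the outermost pixels, so I trusted the corner measurements.
- The first squaring between the fingers left the blank about 4° askew. The slide and the stops corrected that.

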